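Load the metal embossing block onto the part-present pin

ROBOT

A 6-joint arm with a two-finger parallel gripper is mounted at the origin on the work surface. World frame = base frame: x ahead of the robot, y to its left, z up, the work surface at z = 0. Lengths are in m, angles in rad, forces in N, time in s.
With the tool pointing down it reaches from about 0.375 to 0.925 m from the base axis. Payload 5.7 kg.
Tool frame: the origin (TCP) lies at the very end of the fingers, on their centre line; the grasp point (between the pads) lies 19 mm behind it; z points along the fingers, y is the line along which they close (so a half turn about z gives the same grasp; the last joint's range is limited). The gripper opens to 85 mm and grips with 20 to 120 N. Pads are 22 mm wide; open, the fingers measure 114 mm over their backs; the gripper's body (76 mm by 85 mm) begins 54 mm behind the grasp point. The pads swing forward as they close: fully open they stand 13 mm farther back than shut.
Start: joints at [-1.408, 0.359, 1.51, -0, 1.272, -0.115], TCP at [0.165, -0.577, 0.231] pointing down, gripper open.
Joint ranges: [-2.97, 2.97], [-1.01, 2.36], [0.21, 2.38], [-0.96, 4.11], [0.2, 2.71], [-2.98, 2.98]. Speed limits (rad/s): [2.39, 2.39, 3.14, 3.14, 3.14, 3.14].

INTERFACE

Orientations are given as a unit quaternion [x, y, z, w].
In Python, from workcell import sensors, vision, arm gives the robot as it stands.
- The arm moves only by the tool send_rows, never from a script. Its argument "plan" is a list that holds one entry, the list of rows, each a list of 7 numbers: the gripper command: -1 is fully open, 1 is shut, values between are in proportion, then the shift along the tool's x, y, z in cm, then the turn, a rotation vector about the tool's x, y, z in degrees. A call has exactly 5 rows; each row shifts and turns the commanded pose from where the row before left it, along the tool's axes as they then stand; what a row does not reach is not made up. A row lasts 1/10 s, in which the tool goes at most 50 mm and 8.59 degrees, less where a joint would pass 70% of its speed; a pose out of reach is approached as far as the arm can. A call with a gripper value outside its range is refused whole. The fingers move at their own pace and stop on an object; "squeeze" is the grip in N (left out, the last holds). Time passes only in rows, so rows that do not move let the fingers close, or fill a call up. It gives the time, the measured TCP pose, the force, the opening and the grip force at its end, in the units of the state.
- sensors.observe(): the state, without advancing time (a new reading comes with each control period).
- vision.get_image(name): name is "side" or "top" or "wrist"; returns a dict with "image" (420x560x3 uint8, red, green, blue), "K" (3x3 intrinsics, pixels), "origin" and "orientation" of the camera in the world; the wrist camera has in their place "T_tool_cam" (4x4, takes a point from camera to tool coordinates, whose origin is the TCP and whose axes are the flange's). Camera axes: x right, y down, z forward; pixel columns grow to the right and rows downward; lengths in m; the calibration is good to about 2 mm. A picture is of the moment at which its call begins: read the wrist's pose just before it. There is no depth.
- arm.close_job(): hands the job in; it is judged then, once.
Trained networks look in the newest picture that a camera, given by its name, has taken for a name from the list of things; names that differ only in an ending like _2 or _b are one class to them, and where a whole thing is asked for, a point or a joint stands for the part that bears it (a point fixed in the world has none). Each returns a list of dicts, best first, with "p" (0 to 1); they miss things now and then, are a little off and sometimes report something else, mostly with a low value. They report only what shows in the picture. A call takes as long as a camera call. They do not tell look-alikes from the thing itself.
- vision.recognise(camera, label): "extent" ([left, top, right, bottom] in pixels, round what is visible of it).
- vision.outline_of(camera, label): "region" (420x560 bool, what is visible of it) and "extent" ([left, top, right, bottom] in pixels, round what is visible of it).
- vision.place_of(camera, label): "centre" ([row, column] in pixels: a listed point, or the origin of a listed thing).
The state is a dict: "time": time; "joints": joint angles; "qvel": joint speeds; "joint_efforts": joint torques, N m; "position": TCP position; "orientation": TCP orientation; "wrist_force": force on the tool from outside, world axes, zero at the start; "torque": the same for the moment, N m; "gripper_width": opening from 0.0 (shut) to 1.0 (fully open); "grip_force": force on a finger pad.
Only numpy, scipy, OpenCV 4.12 (cv2) and the standard library are available. Lean on these libraries where they do the work, as an engineer would, in place of code of your own. Each camera call takes 0.05 s, during which the arm holds its last target. There are 200 camera calls.

TASK

Pick up the bare aluminium embossing block, not the wooden one, and lay it flat, bird pattern up, in the pocket of the white press nest, lengthwise along the pocket, so that by its own weight it holds the red part-present pin down. Set it down gently rather than dropping it, let go of it and leave the wooden block where it lies.

Things in the scene. Friction and masses are not known exactly. Their poses are not given: they have to be found in the camera images.
- metal_block: loose silver aluminium block, 80 (x) x 44 (y) x 32 (z) mm, about 0.3 kg, a small dark bird in relief on top (within the 32 mm; the straight sides are 29 mm high). Origin: centre of its underside; x along its length, z up out of the bird face. It starts bird up; grip it across its 44 mm width.
- nest: fixed white nest on the table. Origin: at table height under the pocket's middle; x along the pocket, z up. Pocket 100 (x) x 64 (y) mm inside; grey floor 12 mm above the table; black walls 10 mm thick, to 18 mm above the table. Base spans x -65 to 100, y -47 to 47 mm; grey sensor housing at x 67 to 95 mm, to 29 mm above the table. Either end of the block may point to the housing.
- sense_pin (a joint): red part-present pin, 14 mm across, in the middle of the nest's pocket floor; slides down against a weak spring. 0 = up (top 6 mm above the pocket floor), about 0.006 m = flush with the floor, held down (0.007 at most). It needs about 1.1 N to go flush: the metal block's weight is enough, the wooden block's is not.
- wood_block: loose block of brown wood, same size, shape and bird as the metal one (80 x 44 x 32 mm) but only 0.07 kg; a bystander to be left alone. Origin: centre of its underside, x along its length. A red drink can and a marker pen also stand about.
Not all that is in view belongs to the job. Leave any purple or turquoise look-alike of the metal_block alone.

How it is judged:
At the end, for the whole second after the job is handed in: The metal block lies at rest and flat (within 4.5 degrees), bird up, on the pocket floor (underside 9 to 14 mm above the table), its centre within 17 mm of the pocket's middle and its length within 18 degrees of the pocket's, either way round, with the red pin pressed more than 4.5 mm (value of joint sense_pin above 0.0045 m and horizontal distance between metal_block and nest below 0.017 m and z of metal_block in the frame of nest between 0.009 and 0.014 m and angle between metal_block's own z axis and vertical below 0.08 rad and angle between the x axis of metal_block and the x axis of nest, either way round below 0.32 rad and linear speed of metal_block below 0.02 m/s); the robot touches nothing.
It fails at once if the metal block is let go and falls freely faster than 0.6 m/s (a drop of about 20 mm or more) (linear speed of metal_block above 0.6 m/s and contact force between the fingers and metal_block below 0.1 N).
It fails at once if the wooden block is moved by more than 30 mm (distance of wood_block from where it was at the start of the episode above 0.03 m).
It also fails if it takes over 32 s, if anything falls off the work surface, if the arm or the gripper's body presses on something with over 40 N, if the wrist force passes 120 N, or if a joint passes its speed limit or range.

## Working session

There is one attempt and no reset: what is moved stays moved. The work goes in short steps, Python scripts to look and compute and a tool call to move; the robot and the scene stay as the last step left them, time stands still between calls to the robot, and variables do not carry over. Pictures are saved under pics/ and viewed, at most 10 in all, crops included, and the job is handed in when it is done.

Besides the shell and the picture viewer there is one more tool, called after "Emit:" as name(argument=value, ...), one argument or row to a line, values as JSON. send_rows: Moves the arm, as the interface text tells. Its arguments: {"type":"object","properties":{"plan":{"type":"array","items":{"type":"array","items":{"type":"array","items":{"type":"number"}}}},"squeeze":{"type":"number"}},"required":["plan"]}

```bash
mkdir -p pics; cat > h.py <<'E'
import numpy as np,cv2
from scipy.spatial.transform import Rotation as R
from workcell import sensors,vision,arm
def cam(n):
    s=sensors.observe(); d=vision.get_image(n)
    K=np.array(d["K"])
    if n=="wrist":
        T=np.eye(4);T[:3,:3]=R.from_quat(s["orientation"]).as_matrix();T[:3,3]=s["position"]
        T=T@np.array(d["T_tool_cam"])
    else:
        T=np.eye(4);o=np.array(d["orientation"])
        T[:3,:3]=o if o.shape==(3,3) else R.from_quat(o).as_matrix();T[:3,3]=d["origin"]
    return d["image"],K,T
def save(n,im): cv2.imwrite("pics/"+n,im[:,:,::-1])
def ray(K,T,u,v,z):
    r=T[:3,:3]@np.linalg.inv(K)@[u,v,1]; return T[:3,3]+r*(z-T[2,3])/r[2]
def proj(K,T,P):
    c=T[:3,:3].T@(np.asarray(P)-T[:3,3]); p=K@c; return p[:2]/p[2]
E
python3 - <<'E'
from h import *
ims=[]
for n in ["top","side"]:
    im,K,T=cam(n); ims.append(im); print(n,K[0,0],T[:3,3].round(3),T[:3,2].round(2)); save(n+"0.png",im)
    for l in ["metal_block","wood_block","nest","sense_pin"]:
        for r in vision.outline_of(n,l)[:4]:
            m=r["region"].astype(np.uint8); z={"nest":.018,"sense_pin":.018}.get(l,.03)
            if m.sum()<5: continue
            (c,sz,a)=cv2.minAreaRect(cv2.findNonZero(m)); print(l,round(r["p"],2),np.round(r["extent"]),ray(K,T,*c,z).round(3),np.round(sz),round(a), im[r["region"]].mean(0).round())
        print([(round(q["p"],2),np.round(q["centre"])) for q in vision.place_of(n,l)[:3]])
E
```

```text
top 379.5814150124397 [ 0.403 -0.005  0.783] [ 0.2  -0.01 -0.98]
metal_block 0.78 [325. 172. 354. 213.] [ 0.589 -0.122  0.03 ] [23. 41.] 15 [ 59. 142. 129.]
metal_block 0.63 [271. 209. 305. 250.] [ 0.517 -0.015  0.03 ] [40. 22.] 69 [194. 187. 175.]
[(0.92, array([229., 288.])), (0.85, array([171., 280.])), (0.68, array([190., 339.]))]
wood_block 0.8 [381. 189. 410. 234.] [ 0.545 -0.24   0.03 ] [25. 40.] 11 [155. 102.  62.]
[(0.59, array([211., 391.]))]
nest 0.64 [144. 190. 209. 276.] [0.515 0.213 0.018] [80. 48.] 73 [137. 134. 124.]
[(0.9, array([243., 178.]))]
sense_pin 0.49 [171. 238. 181. 239.] [0.501 0.21  0.018] [4. 4.] 90 [210.  62.  56.]Traceback (most recent call last):
  File "<stdin>", line 10, in <module>
ValueError: it knows: metal_block, nest, wood_block
```

View pics/top0.png

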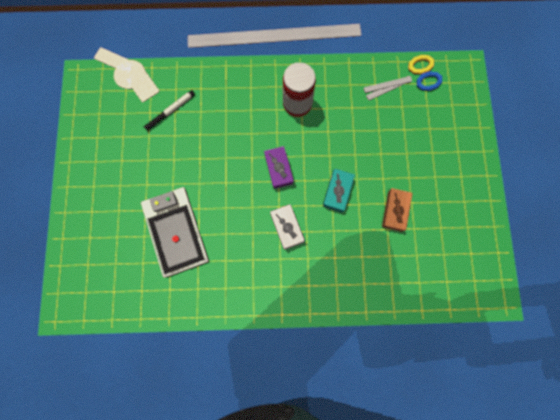

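The top view shows the silver block at about (288,228), wood (397,210), the purple and turquoise look-alikes at (279,168) and (339,190), and the nest with its red pin at (176,239).

```bash
cat >> h.py <<'E'
def go(p,yaw):
    "tool-axis shift cm and z turn deg to put TCP at p with tool y across a block lying along yaw"
    s=sensors.observe(); M=R.from_quat(s["orientation"]).as_matrix()
    sh=M.T@(np.asarray(p)-s["position"])*100
    # tool x along the block's length (mod 180)
    cur=np.arctan2(M[1,0],M[0,0]); d=(yaw-cur+np.pi/2)%np.pi-np.pi/2
    print("t",s["time"],"pos",np.round(s["position"],4),"tilt z",M[:,2].round(3),"j6",s["joints"][5].round(2) if hasattr(s["joints"][5],'round') else s["joints"][5])
    print("shift cm",sh.round(2),"turn tool z deg",round(-np.degrees(d),1),"cur yaw",round(np.degrees(cur),1))
def rect(K,T,m,z):
    p=cv2.findNonZero(m.astype(np.uint8)).reshape(-1,2)
    w=np.array([ray(K,T,u,v,z)[:2] for u,v in p]).astype(np.float32)*1000
    b=cv2.boxPoints(cv2.minAreaRect(w)); e=[b[1]-b[0],b[2]-b[1]]; e.sort(key=np.linalg.norm)
    return b.mean(0)/1000,[np.linalg.norm(x) for x in e],np.arctan2(e[1][1],e[1][0])
E
python3 - <<'E'
from h import *
im,K,T=cam("top")
for l,z in [("metal_block",.03),("nest",.018),("wood_block",.03)]:
    for r in vision.outline_of("top",l)[:3]:
        c,s,y=rect(K,T,r["region"],z); print(l,r["p"],r["extent"],c.round(3),np.round(s),np.degrees(y)%180)
im,K,T=cam("side"); save("side0.png",im)
for r in vision.recognise("side","metal_block"): print(r["p"],np.round(r["extent"]))
print("pin",ray(*cam("top")[1:],176,239,.018))
go([.515,-.015,.2],np.radians(15))
E
```

```text
metal_block 0.84 [321.7, 168.0, 355.1, 211.4] [ 0.59  -0.123] [46. 87.] 162.00531
metal_block 0.62 [271.2, 204.2, 304.8, 252.4] [ 0.518 -0.015] [45. 82.] 18.99302
metal_block 0.58 [266.0, 143.3, 294.3, 189.0] [ 0.643 -0.001] [46. 89.] 12.138233
nest 0.67 [143.8, 189.7, 206.8, 273.2] [0.517 0.214] [ 96. 164.] 18.152899
wood_block 0.68 [379.9, 185.8, 413.0, 230.9] [ 0.547 -0.239] [51. 85.] 165.38684
0.96 [277. 216. 320. 241.]
0.84 [228. 200. 271. 225.]
0.8 [282. 186. 316. 211.]
pin [0.49937326 0.20973999 0.018     ]
t 0.75 pos [ 0.1645 -0.577   0.2313] tilt z [ 0.  0. -1.] j6 -0.12
shift cm [ 49.12 -44.43   3.13] turn tool z deg 0.9 cur yaw 15.9
```

Emit:
send_rows(
  plan=[
    [[-1,3.3,-3,0.2,0,0,0],[-1,3.3,-3,0.2,0,0,0],[-1,3.3,-3,0.2,0,0,0],[-1,3.3,-3,0.2,0,0,0],[-1,3.3,-3,0.2,0,0,0]],
  ],
  squeeze=50,
)

```text
time: 1.25
position: [0.2827, -0.386, 0.2214]
orientation: [0.99, 0.138, 0.0, 0.0]
wrist_force: [1.1, -0.3, -0.0]
gripper_width: 0.996
grip_force: 0.0
```

Emit:
send_rows(
  plan=[
    [[-1,3.3,-3,0.2,0,0,0],[-1,3.3,-3,0.2,0,0,0],[-1,3.3,-3,0.2,0,0,0],[-1,3.3,-3,0.2,0,0,0],[-1,3.3,-3,0.2,0,0,0]],
  ],
)

```text
time: 1.75
position: [0.4004, -0.1965, 0.2116]
orientation: [0.99, 0.138, 0.0, 0.0]
wrist_force: [1.1, -1.2, -0.3]
gripper_width: 1.002
grip_force: 0.0
```

Emit:
send_rows(
  plan=[
    [[-1,3.3,-3,0.2,0,0,0],[-1,3.3,-3,0.2,0,0,0],[-1,3.3,-2.8,0.2,0,0,0],[-1,2.6,-2.6,0.2,0,0,-3],[-1,0,0,0,0,0,0]],
  ],
)

```text
time: 2.25
position: [0.4905, -0.0506, 0.2033]
orientation: [0.986, 0.167, 0.001, -0.001]
wrist_force: [0.2, -0.4, 0.2]
gripper_width: 0.997
grip_force: 0.0
```

```bash
python3 - <<'E'
from h import *
im,K,T=cam("wrist"); save("w0.png",im)
for r in vision.outline_of("wrist","metal_block")[:3]:
    c,s,y=rect(K,T,r["region"],.029); print(r["p"],np.round(r["extent"]),c.round(4),np.round(s),np.degrees(y)%180,im[r["region"]].mean(0).round())
    if abs(c[1]+.015)<.03: go([*c,.1],y)
E
```

```text
0.8 [339.  73. 425. 164.] [ 0.5923 -0.1216] [48. 81.] 160.85905 [ 55. 119. 112.]
0.67 [253.   0. 307.  70.] [ 0.6298 -0.0048] [45. 55.] 13.592334 [86. 56. 96.]
t 2.35 pos [ 0.4886 -0.0535  0.2032] tilt z [-0. -0. -1.] j6 0.99
shift cm [14.95 -0.   10.32] turn tool z deg 5.4 cur yaw 19.0
0.55 [229. 114. 275. 195.] [ 0.519  -0.0151] [45. 79.] 19.167631 [149. 147. 138.]
t 2.35 pos [ 0.4886 -0.0535  0.2032] tilt z [-0. -0. -1.] j6 0.99
shift cm [ 4.13 -2.64 10.32] turn tool z deg -0.1 cur yaw 19.0
```

View pics/w0.png

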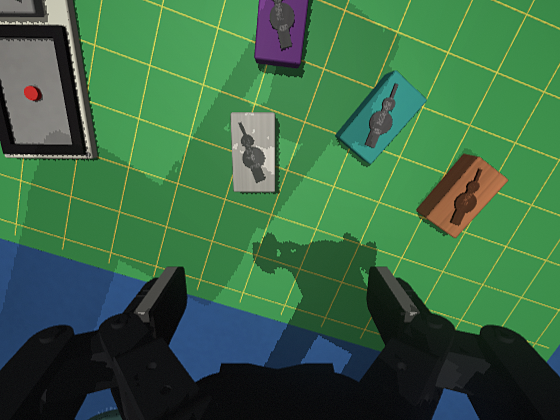

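The silver block is at (253,152) in the wrist view, clear of its neighbours, and its size and yaw check out (79x45 mm, 19°).

Emit:
send_rows(
  plan=[
    [[-1,2.1,-1.3,2,0,0,0],[-1,2,-1.3,3.5,0,0,0],[-1,0,0,4,0,0,0],[-1,0,0,3,0,0,0],[-1,0,0,0,0,0,0]],
  ],
)

```text
time: 2.85
position: [0.5151, -0.0169, 0.0751]
orientation: [0.987, 0.163, -0.004, -0.001]
wrist_force: [-1.4, 1.2, 0.5]
gripper_width: 1.005
grip_force: 0.0
```

```bash
python3 - <<'E'
from h import *
im,K,T=cam("wrist"); save("w1.png",im)
for r in vision.outline_of("wrist","metal_block")[:3]:
    c,s,y=rect(K,T,r["region"],.029); print(r["p"],np.round(r["extent"]),c.round(4),np.round(s),np.degrees(y)%180)
go([.519,-.0151,.004],np.radians(19))
E
```

```text
0.88 [399. 101. 557. 240.] [ 0.5938 -0.1175] [56. 80.] 160.70538
0.74 [280.   0. 369.  97.] [ 0.6281 -0.0052] [44. 47.] 13.770561
0.64 [239. 165. 311. 284.] [ 0.5214 -0.0143] [43. 82.] 19.069788
t 2.95 pos [ 0.5184 -0.0172  0.0786] tilt z [-0.001  0.    -1.   ] j6 1.08
shift cm [ 0.13 -0.18  7.46] turn tool z deg -0.2 cur yaw 18.8
```

View pics/w1.png

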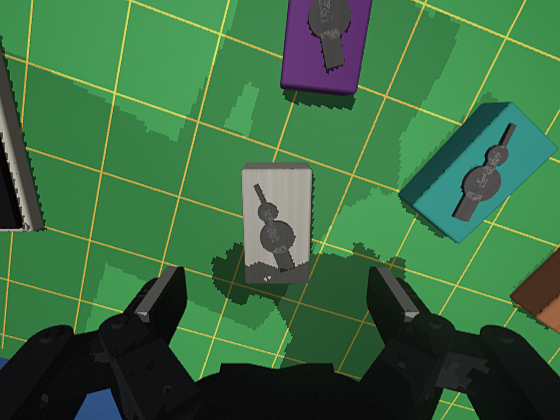

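The block is at about (277,224), between the open fingers and square to them. Next I descend and grip.

Emit:
send_rows(
  plan=[
    [[-1,0.3,-0.2,2.5,0,0,0],[-1,0,0,2.5,0,0,0],[-1,0,0,1.6,0,0,0],[-1,0,0,0.8,0,0,0],[-1,0,0,0,0,0,0]],
  ],
)

```text
time: 3.45
position: [0.5218, -0.0139, 0.0051]
orientation: [0.986, 0.164, 0.0, 0.0]
wrist_force: [-0.3, -0.5, 0.2]
gripper_width: 0.999
grip_force: 0.0
```

Emit:
send_rows(
  plan=[
    [[1,0,0,0,0,0,0],[1,0,0,0,0,0,0],[1,0,0,0,0,0,0],[1,0,0,0,0,0,0],[1,0,0,0,0,0,0]],
  ],
  squeeze=50,
)

```text
time: 3.95
position: [0.5219, -0.0135, 0.0055]
orientation: [0.986, 0.164, 0.001, 0.0]
wrist_force: [-1.0, -1.2, 7.8]
gripper_width: 0.502
grip_force: 50.7
```

Emit:
send_rows(
  plan=[
    [[1,0,0,-1,0,0,0],[1,0,0,-2.5,0,0,0],[1,0,0,-3.5,0,0,0],[1,0,0,-3,0,0,0],[1,0,-2,0,0,0,0]],
  ],
)

```text
time: 4.45
position: [0.519, 0.004, 0.109]
orientation: [0.987, 0.164, 0.005, 0.002]
wrist_force: [1.3, 0.6, -3.3]
gripper_width: 0.505
grip_force: 52.2
```

Emit:
send_rows(
  plan=[
    [[1,0.5,-4,0,0,0,0],[1,1,-4,0,0,0,0],[1,1,-4,0,0,0,0],[1,0.5,-3,0,0,0,0],[1,0,0,0,0,0,0]],
  ],
)

```text
time: 4.95
position: [0.4931, 0.1605, 0.1048]
orientation: [0.986, 0.166, -0.0, -0.001]
wrist_force: [0.4, -0.1, -3.0]
gripper_width: 0.5
grip_force: 52.3
```

```bash
python3 - <<'E'
from h import *
im,K,T=cam("wrist"); save("w2.png",im)
for r in vision.outline_of("wrist","nest")[:1]:
    c,s,y=rect(K,T,r["region"],.018); print("nest",r["p"],np.round(r["extent"]),c.round(4),np.round(s),np.degrees(y)%180)
for r in vision.place_of("wrist","nest")[:2]: 
    v,u=r["centre"]; print(r["p"],u,v,ray(K,T,u,v,0).round(4))
h=cv2.cvtColor(im,cv2.COLOR_RGB2HSV); m=(((h[...,0]<6)|(h[...,0]>174))&(h[...,1]>150)&(h[...,2]>100)).astype(np.uint8)
n,_,st,ce=cv2.connectedComponentsWithStats(m)
for i in range(1,n):
    if st[i,4]>40: print("red",st[i],ce[i].round(),ray(K,T,*ce[i],.017).round(4))
im,K,T=cam("side"); save("s2.png",im)
go([.5,.2095,.06],np.radians(18.2)); print(sensors.observe()["grip_force"])
E
```

```text
nest 0.79 [142.  38. 281. 259.] [0.5195 0.216 ] [ 91. 160.] 18.831573
0.7 220.1 180.2 [0.5014 0.2121 0.    ]
red [208 177  18  18 248] [217. 185.] [0.5012 0.2115 0.017 ]
t 5.15 pos [0.4943 0.1566 0.1045] tilt z [-0. -0. -1.] j6 1.41
shift cm [ 2.26 -4.82  4.45] turn tool z deg 0.7 cur yaw 18.9
52.29787588119507
```

View pics/w2.png

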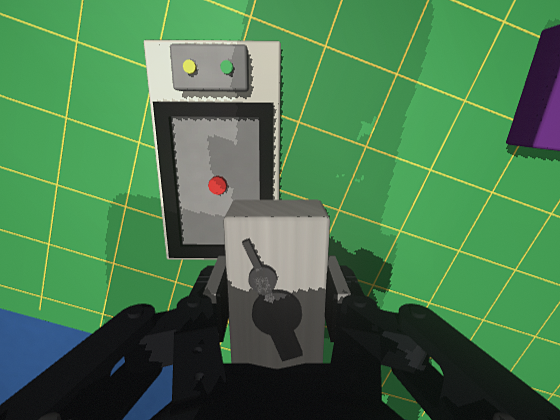

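View pics/s2.png

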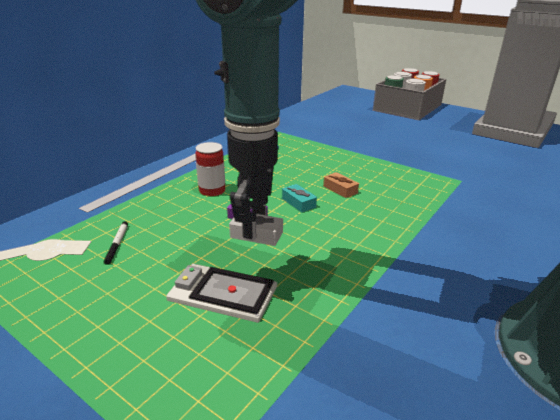

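Wrist view: the block is held level, and the pin is at (217,185), which puts the pocket middle at (0.501, 0.211). The side view confirms the block is clear of everything. Next I move over the nest and lower.

Emit:
send_rows(
  plan=[
    [[1,1.2,-2.5,0,0,0,0],[1,1.2,-2.4,0.5,0,0,0],[1,0,0,3,0,0,0],[1,0,0,2.2,0,0,0],[1,0,0,0,0,0,0]],
  ],
)

```text
time: 5.65
position: [0.499, 0.2096, 0.0449]
orientation: [0.987, 0.164, -0.003, 0.0]
wrist_force: [-0.4, 0.0, -3.3]
gripper_width: 0.505
grip_force: 52.3
```

```bash
python3 - <<'E'
from h import *
im,K,T=cam("wrist"); save("w3.png",im)
for r in vision.outline_of("wrist","nest")[:1]:
    c,s,y=rect(K,T,r["region"],.018); print("nest",r["p"],c.round(4),np.round(s),np.degrees(y)%180)
go([.501,.211,.0175],np.radians(18.6))
E
```

```text
nest 0.72 [0.5205 0.2176] [ 91. 158.] 18.803274
t 5.75 pos [0.5012 0.2104 0.0474] tilt z [-0.001 -0.    -1.   ] j6 1.51
shift cm [ 0.01 -0.07  2.99] turn tool z deg 0.2 cur yaw 18.8
```

View pics/w3.png

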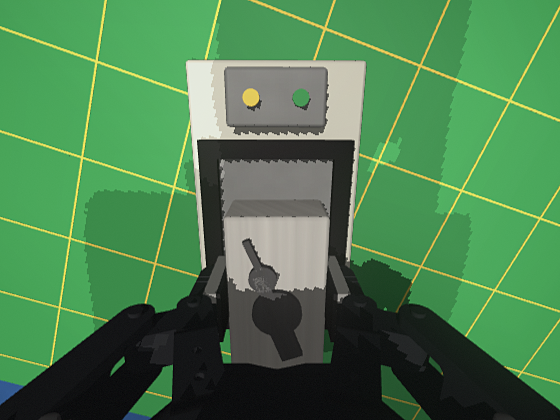

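The block (columns 226–328) is centred in the pocket (219–333). Lowering slowly.

Emit:
send_rows(
  plan=[
    [[1,0,0,1,0,0,0],[1,0,0,0.8,0,0,0],[1,0,0,0.5,0,0,0],[1,0,0,0.3,0,0,0],[1,0,0,0,0,0,0]],
  ],
)

```text
time: 6.25
position: [0.501, 0.2113, 0.021]
orientation: [0.986, 0.164, -0.0, 0.0]
wrist_force: [-0.5, -0.4, -2.2]
gripper_width: 0.502
grip_force: 52.5
```

Emit:
send_rows(
  plan=[
    [[1,0,0,0.1,0,0,0],[1,0,0,0.1,0,0,0],[1,0,0,0.1,0,0,0],[1,0,0,0,0,0,0],[1,0,0,0,0,0,0]],
  ],
)

```text
time: 6.75
position: [0.5012, 0.2115, 0.0184]
orientation: [0.986, 0.164, 0.0, -0.0]
wrist_force: [-0.9, -0.0, -1.8]
gripper_width: 0.503
grip_force: 52.5
```

Emit:
send_rows(
  plan=[
    [[1,0,0,0.05,0,0,0],[1,0,0,0.05,0,0,0],[1,0,0,0.05,0,0,0],[1,0,0,0,0,0,0],[1,0,0,0,0,0,0]],
  ],
)

```text
time: 7.25
position: [0.5012, 0.2114, 0.0175]
orientation: [0.986, 0.164, 0.0, -0.0]
wrist_force: [-1.8, -0.8, 5.0]
gripper_width: 0.502
grip_force: 53.6
```

The weight is on the floor, so I release and rise.

Emit:
send_rows(
  plan=[
    [[0,0,0,0,0,0,0],[-0.3,0,0,0,0,0,0],[-0.6,0,0,0,0,0,0],[-1,0,0,0,0,0,0],[-1,0,0,0,0,0,0]],
  ],
)

```text
time: 7.75
position: [0.5013, 0.2114, 0.0168]
orientation: [0.986, 0.164, 0.0, -0.0]
wrist_force: [1.0, -0.5, 0.3]
gripper_width: 0.998
grip_force: 0.0
```

Emit:
send_rows(
  plan=[
    [[-1,0,0,-0.5,0,0,0],[-1,0,0,-2,0,0,0],[-1,0,0,-4,0,0,0],[-1,0,0,-4,0,0,0],[-1,0,0,0,0,0,0]],
  ],
)

```text
time: 8.25
position: [0.5051, 0.2125, 0.1272]
orientation: [0.986, 0.164, 0.005, -0.001]
wrist_force: [0.9, 0.8, -0.2]
gripper_width: 0.998
grip_force: 0.0
```

```bash
python3 - <<'E'
from h import *
im,K,T=cam("wrist"); save("w4.png",im)
for l,z in (("metal_block",.041),("nest",.018)):
  for r in vision.outline_of("wrist",l)[:3]:
    c,s,y=rect(K,T,r["region"],z); print(l,r["p"],c.round(4),np.round(s),np.degrees(y)%180)
s=sensors.observe();print(s["time"],s["wrist_force"])
E
```

```text
metal_block 0.9 [0.622  0.0473] [19. 62.] 33.602108
metal_block 0.82 [0.5004 0.2115] [44. 82.] 19.013035
nest 0.84 [0.5197 0.2177] [ 91. 160.] 18.590202
8.4 [ 0.28588562 -0.21060986 -0.91081987]
```

View pics/w4.png

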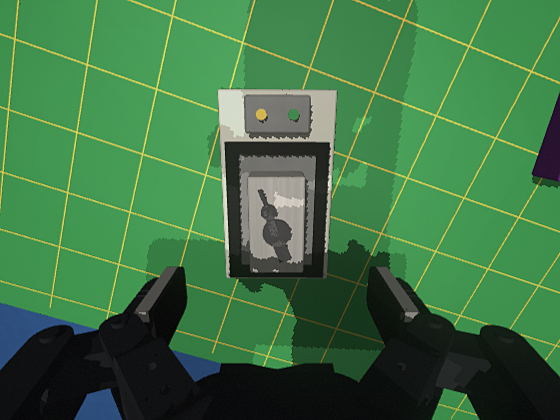

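The block lies bird up in the pocket at about (277,224), square and within 2 mm of the middle, and the gripper is clear of it. Handing in.

```bash
python3 -c "
from workcell import arm
print(arm.close_job())"
```

```text
the job is handed in; nothing more can be done
None
```

I laid the aluminium block flat in the nest pocket, bird up, within about 2 mm of the middle and 1° of the pocket's length, then released it and handed in the job at 8.4 s. The wooden block was not touched, and I saw no verdict or reading of the pin.

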